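Hold a whetstone against its sprung stop for clamping

TASK

Help a colleague clamp the bar's whetstone in its holder: first turn the clamp's turns-counter knob anticlockwise right back to its zero stop, then lay the stone lengthwise, flat, on the holder's rubber bed with its end between the two clamp cheeks and push it straight against the sprung end stop until the tip of the stop's pointer stands between the two dark marks. Finish there, with the fingers still pushing the stone steadily so that the pointer stays between the marks; the counter must still be at zero. Never drive the stop far past the second mark, and leave the jigger, tamper and small flask where they are.

Things in the scene. Friction and masses are not known exactly. Their poses are not given: they have to be found in the camera images.
- stone_mid (a point): Centre (half-way up) of the whetstone: plain grey block 55 wide x 150 long x 23 mm high, about 0.3 to 0.6 kg, loose, lying flat on the left part of the holder's slab (slab top 40 mm above the work surface). y axis along the length, x across the width (grasp across it, at or up to 20 mm behind the middle, so that the fingers clear the cheeks), z up. Ends alike.
- stone: The same whetstone; origin at the centre of its underside (11.5 mm below stone_mid).
- holder: Whetstone holder: fixed wooden slab 300 (x) x 250 (y) x 40 mm high, origin at the centre of its underside; x is the push direction, towards the end stop, y left, z up. Rubber bed 215 x 68 x 4 mm on its right half (centre line y = -52 mm, x = -127 to 88). Two fixed clamp cheeks, 63 mm apart inside, 24 mm high, at x = 65 to 92, splayed lead-ins from x = 50; thumb screw outside the right cheek.
- bed_mid (a point): Point on the top of the bed's rubber (44 mm above the work surface), on the bed's centre line, axes as the holder's. A straight stone whose centre is 11.5 mm above this point lies on the bed with its end 50 mm short of the resting stop face and 5 mm short of the lead-ins.
- stop_face (a point): Centre of the steel end-stop plate's front face (58 mm wide, 28 mm high), which the stone's end is pushed against, about 11 mm above the bed; moves with the stop. At rest it lies 125 mm along the holder's x from bed_mid.
- endstop (a joint): Travel of the sprung end stop in m along the holder's +x: 0 at rest, 0.024 at its end. Spring force about 4 N at 0 plus 0.7 N per mm. The pointer tip (a steel tongue on top of the stop, over the aluminium housing) reaches the first dark mark at 0.005 (7.5 N) and the second at 0.015 (14.5 N).
- turns (a joint): Angle in rad of the turns-counter knob: 0 at the zero stop, larger when turned clockwise seen from above; it stays where it is left (friction only, 0.04 N m). At 0 its bar grip points along the holder's x axis; at value q it is turned q clockwise from that. At 0 a white line on the bar points at the dark zero line on the slab, on the near (-x) side.
- turns_grip (a point): Grip point on the axis of the counter knob: a black bar grip 42 long x 14 wide x 32 mm high, its top 7 mm above this point, on a round disc and aluminium base, on the left near part of the slab. Vertical axis.
- jigger: Double steel jigger, 44 mm across, 74 mm high, bystander in front on the right; origin under its centre.
- tamper: Coffee tamper with steel foot and black grip, 58 mm across, 82 mm high, bystander; origin under its centre.
- flask: Small squat black flask, 57 mm across, 74 mm high, bystander in front on the right; origin under its centre.

How it is judged:
On the way, in this order (a step that is already met when the one before it is completed fails the run):
1. the counter knob is back at its zero stop before the stone touches the end stop (value of joint turns below 0.07 rad and contact force between stone and endstop below 0.5 N), for 0.3 s.
2. the stone lies flat on the bed between the cheeks and is pushed against the stop with the pointer between the marks (value of joint turns below 0.07 rad and angle between stone_mid's own z axis and vertical below 0.06 rad and angle between the y axis of stone_mid and the x axis of holder, either way round below 0.06 rad and y of stone_mid in the frame of bed_mid between -0.006 and 0.006 m and z of stone_mid in the frame of bed_mid between 0.008 and 0.015 m and value of joint endstop between 0.005 and 0.015 m and contact force between stone and endstop between 6 and 16.5 N and contact force between stone and the fingers above 2 N), for 0.5 s.
At the end, for the whole second after the job is handed in: The fingers push the stone, at rest, against the end stop: stop travel 5 to 15 mm, push 6 to 16.5 N; stone flat on the bed, straight within 0.06 rad, centred within 6 mm; counter within 0.07 rad of its zero stop (all of step 2 and linear speed of stone below 0.01 m/s); the arm keeps its last pose, push and grip.
It fails at once if the end stop is driven far past the second mark (over 21 mm of travel) (value of joint endstop above 0.021 m).
It fails at once if the jigger is moved by over 3 cm (distance of jigger from where it was at the start of the episode above 0.03 m).
It fails at once if the tamper is moved by over 3 cm (distance of tamper from where it was at the start of the episode above 0.03 m).
It fails at once if the flask is moved by over 3 cm (distance of flask from where it was at the start of the episode above 0.03 m).
It also fails if it takes over 58 s, if anything falls off the work surface, if the arm or the gripper's body presses on something with over 40 N, if the wrist force passes 120 N, or if a joint passes its speed limit or range.

ROBOT

A 6-joint arm with a two-finger parallel gripper is mounted at the origin on a cart in front of the work surface, level with it; the furniture and walls round the work are solid. World frame = base frame: x ahead of the robot, y to its left, z up, the work surface at z = 0. Lengths are in m, angles in rad, forces in N, time in s.
With the tool pointing down it reaches from about 0.425 to 0.95 m from the base axis. Payload 3.5 kg.
Tool frame: the origin (TCP) lies at the very end of the fingers, on their centre line; the grasp point (between the pads) lies behind it (ctrl.grasp_offset is the z of the grasp point in the tool frame, in m); z points along the fingers, x is the direction in which the jaws open and shut, and the axes are right-handed (so a half turn about z gives the same grasp; the last joint's range is limited). The gripper opens to 85 mm and grips with 20 to 120 N. Pads are 22 mm wide; open, the fingers measure 114 mm over their backs; the gripper's body (76 mm by 85 mm) begins 54 mm behind the grasp point. The pads swing forward as they close: fully open they stand 13 mm farther back than shut.
Start: joints at [-1.369, 0.286, 1.577, -0, 1.279, -0.15], TCP at [0.233, -0.634, 0.231] pointing down, gripper open.
Joint ranges: [-2.77, 2.77], [-0.9, 2.22], [0.21, 2.48], [-1.53, 4.67], [0.24, 2.81], [-2.84, 2.84]. Speed limits (rad/s): [2.79, 2.79, 3.14, 3.14, 3.14, 3.14].

INTERFACE

Orientations are given as a unit quaternion [x, y, z, w].
In Python, from plant import ctrl gives the robot as it stands.
- The arm moves only by the shell command python3 -m jog 'ROWS' [FORCE]. ROWS is JSON, a list of rows, each an object with "grip": the closure, from 0 (fully open) to 1 (shut); "xyz": the shift along the tool's x, y, z in m, a list of three; "dr": the turn, a rotation vector about the tool's x, y, z in rad, a list of three. A call has 1 to 12 rows; each row is the pose to reach, as a shift and turn from the pose commanded when the call began, along the tool's axes at that moment; what a row does not reach only later rows make up. A row lasts 1/12 s, in which the tool goes at most 41.7 mm and 7.16 degrees, less where a joint would pass 70% of its speed; a pose out of reach is approached as far as the arm can. A call with a gripper value outside its range is refused whole. The fingers move at their own pace and stop on an object; FORCE is the grip in N (left out, the last holds). Time passes only in rows, so rows that repeat a pose let the fingers close. It gives the time, the measured TCP pose, the force and the opening at its end, in the units of the state.
- ctrl.get_state(): the state, without advancing time (a new reading comes with each control period).
- ctrl.read_camera(name): name is "scene" or "top"; returns the picture (400x640x3 uint8, red, green, blue); there is no depth.
- ctrl.get_calibration(name): a dict with "mtx" (3x3 intrinsics, pixels), "R" (3x3) and "t" (3): a world point X has camera coordinates R X + t. Camera axes: x right, y down, z forward; pixel columns grow to the right and rows downward; lengths in m; the calibration is good to about 2 mm. A picture is of the moment at which its call begins. get_calibration takes no time and is no camera call.
- ctrl.sign_off(): hands the job in, once; it reports no verdict.
The state is a dict: "time": time; "qpos": joint angles; "dq": joint speeds; "joint_efforts": joint torques, N m; "eef_pos": TCP position; "tcp_rot": TCP orientation; "contact_force": force on the tool from outside, world axes, zero at the start; "wrist_torque": the same for the moment, N m; "opening": opening from 0.0 (shut) to 1.0 (fully open).
Only numpy, scipy, OpenCV 4.12 (cv2) and the standard library are available. Lean on these libraries where they do the work, as an engineer would, in place of code of your own. Each camera call takes 0.05 s, during which the arm holds its last target.

## Working session

There is one attempt and no reset: what is moved stays moved. The work goes in short steps, Python scripts to look and compute and a shell command to move; the robot and the scene stay as the last step left them, time stands still between calls to the robot, and variables do not carry over. Pictures are saved under pics/ and viewed, and the job is handed in when it is done.

```bash
ls; mkdir -p pics
python3 - <<'E'
from plant import ctrl
import cv2
s=ctrl.get_state();print(s,ctrl.grasp_offset)
for n in("scene","top"):
    cv2.imwrite(f"pics/{n}0.png",cv2.cvtColor(ctrl.read_camera(n),cv2.COLOR_RGB2BGR));print(n,ctrl.get_calibration(n))
E
```

```text
pics
{'time': 0.0, 'qpos': array([-1.36900729e+00,  2.87169414e-01,  1.57820093e+00, -1.57537479e-05,
        1.27861208e+00, -1.49979739e-01]), 'dq': array([-1.02801483e-03,  1.42159447e-03, -9.11256241e-05, -1.07456326e-03,
        9.55707282e-04,  1.33464586e-03]), 'joint_efforts': array([-1.54594305e-03, -4.05988920e+01, -2.92625982e+01, -1.88428730e-04,
        5.87832343e-03,  4.68663700e-06]), 'eef_pos': array([ 0.23247828, -0.63298795,  0.22993173]), 'tcp_rot': array([ 8.19927182e-01, -5.72466583e-01, -8.71704881e-04, -8.17275458e-04]), 'contact_force': array([ 0.02994143, -0.03885948, -0.74763332]), 'wrist_torque': array([ 0.02875433, -0.00718416,  0.00209136]), 'opening': 0.9987431450059421} -0.0187
scene {'mtx': array([[512.58345561,   0.        , 316.94838784],
       [  0.        , 512.58345561, 201.55096912],
       [  0.        ,   0.        ,   1.        ]]), 'R': array([[-0.86167179, -0.50690478, -0.02385927],
       [-0.24656748,  0.45929956, -0.85337471],
       [ 0.44353827, -0.72944599, -0.52075171]]), 't': array([0.4495662 , 0.23195697, 1.07511259])}
top {'mtx': array([[374.57422058,   0.        , 325.56440307],
       [  0.        , 374.57422058, 196.21414243],
       [  0.        ,   0.        ,   1.        ]]), 'R': array([[ 0.02122395, -0.99959827,  0.01878392],
       [-0.98738623, -0.0239058 , -0.15651503],
       [ 0.15690119, -0.01522511, -0.98749694]]), 't': array([-0.04869421,  0.56316822,  0.95243618])}
```

View pics/scene0.png

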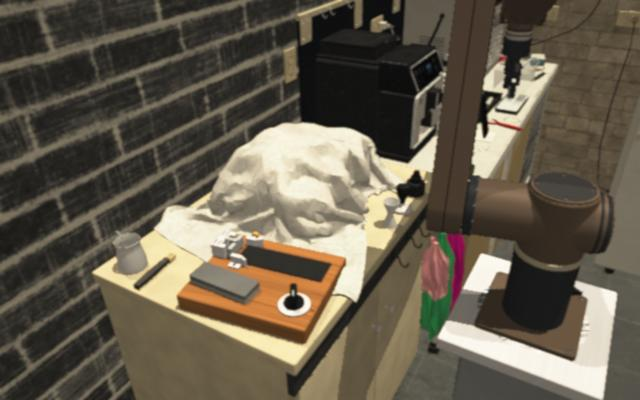

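View pics/top0.png

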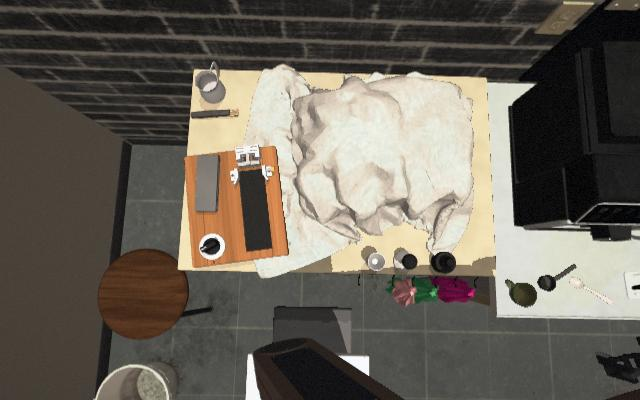

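```bash
cat > h.py <<'E'
import numpy as np,cv2
from plant import ctrl
from scipy.spatial.transform import Rotation as Ro
C={n:ctrl.get_calibration(n) for n in("scene","top")}
def ray(n,px,z):
    c=C[n];R=np.array(c["R"]);t=np.array(c["t"]);o=-R.T@t
    d=R.T@np.linalg.inv(c["mtx"])@np.array([px[0],px[1],1.])
    return o+d*(z-o[2])/d[2]
def proj(n,X):
    c=C[n];p=c["mtx"]@(c["R"]@np.array(X)+c["t"]);return p[:2]/p[2]
def shot(n,name,crop=None,k=1):
    im=cv2.cvtColor(ctrl.read_camera(n),cv2.COLOR_RGB2BGR)
    cv2.imwrite(f"pics/{name}_raw.png",im)
    if crop: 
        x0,y0,x1,y1=crop;o=im[y0:y1,x0:x1]
    else:o=im
    cv2.imwrite(f"pics/{name}.png",cv2.resize(o,None,fx=k,fy=k,interpolation=cv2.INTER_CUBIC));return im
E
python3 - <<'E'
from h import *
a=cv2.imread("pics/top0.png");b=cv2.imread("pics/scene0.png")
cv2.imwrite("pics/t1.png",cv2.resize(a[140:275,170:300],None,fx=4.4,fy=4.4,interpolation=cv2.INTER_CUBIC))
cv2.imwrite("pics/s1.png",cv2.resize(b[220:350,170:350],None,fx=4.4,fy=4.4,interpolation=cv2.INTER_CUBIC))
for p in[(245,270),(280,200),(375,262),(405,262),(443,262),(430,215),(180,268),(195,70)]:print(p,ray("top",p,0.0).round(3))
hsv=cv2.cvtColor(a,cv2.COLOR_BGR2HSV);
for p in[(205,185),(255,210),(220,225)]:print(hsv[p[1],p[0]])
E
```

```text
(245, 270) [0.365 0.176 0.   ]
(280, 200) [0.558 0.09  0.   ]
(375, 262) [ 0.394 -0.175  0.   ]
(405, 262) [ 0.395 -0.256  0.   ]
(443, 262) [ 0.398 -0.36   0.   ]
(430, 215) [ 0.525 -0.328  0.   ]
(180, 268) [0.367 0.35  0.   ]
(195, 70) [0.935 0.353 0.   ]
[ 16  29 134]
[23 21 48]
[ 12 158 198]
```

View pics/t1.png

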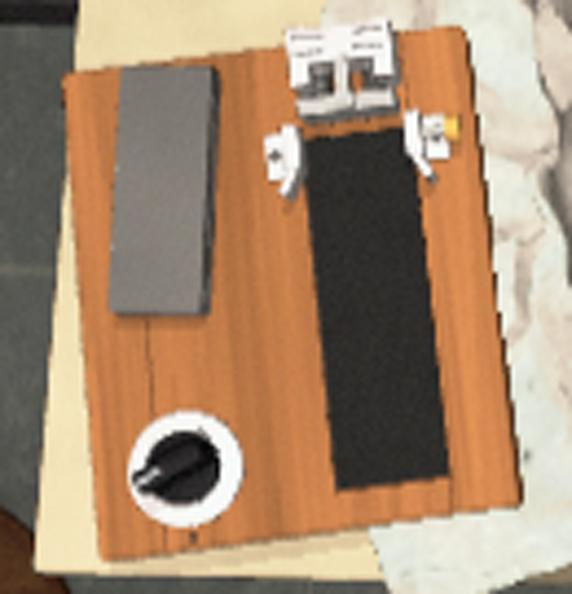

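View pics/s1.png

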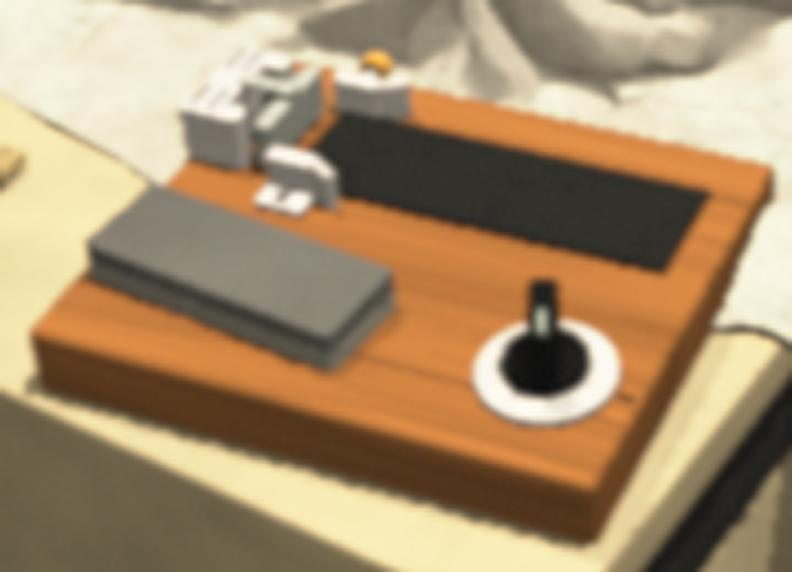

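```bash
cat > meas.py <<'E'
from h import *
def big(m):
    cs,_=cv2.findContours(m.astype(np.uint8),cv2.RETR_EXTERNAL,cv2.CHAIN_APPROX_NONE);return max(cs,key=cv2.contourArea)
def rect(n,c,z):
    P=np.array([ray(n,p[0],z)[:2] for p in c])
    r=cv2.minAreaRect((P*1000).astype(np.float32));return r
def roi(im,x0,y0,x1,y1,m):
    o=np.zeros(im.shape[:2],bool);o[y0:y1,x0:x1]=m[y0:y1,x0:x1];return o
E
python3 - <<'E'
from meas import *
a=cv2.imread("pics/top0.png");h=cv2.cvtColor(a,cv2.COLOR_BGR2HSV);H,S,V=[h[...,i].astype(int) for i in range(3)]
b=cv2.imread("pics/scene0.png");g=cv2.cvtColor(b,cv2.COLOR_BGR2HSV);h2,s2,v2=[g[...,i].astype(int) for i in range(3)]
# slab
m=roi(a,170,140,300,275,(S>115)&(H<20)&(V>90))
c=cv2.convexHull(big(cv2.morphologyEx(m.astype(np.uint8),cv2.MORPH_OPEN,np.ones((3,3)))));print("slab",rect("top",c,.04))
q=cv2.approxPolyDP(c,5,True)[:,0];print(q.tolist(),[ray("top",p,.04)[:2].round(4).tolist() for p in q])
m=roi(a,235,165,275,255,(V<75));c=big(m);print("bed",rect("top",c,.044))
m=roi(a,192,150,222,215,(S<70)&(V<170)&(V>110));c=big(m);print("stone top",rect("top",c,.063))
m=roi(a,192,228,230,265,(S<60));c=big(m);e=cv2.fitEllipse(c);print("disc top",e,ray("top",e[0],.05))
m=roi(b,270,290,320,320,(s2<60)&(v2>150));c=cv2.convexHull(big(m));e=cv2.fitEllipse(c);print("disc sc",e,ray("scene",e[0],.05))
m=roi(b,235,240,340,285,(v2<75));c=big(m);print("bed sc",rect("scene",c,.044))
m=roi(b,188,260,262,305,(s2<60)&(v2>105)&(v2<150));c=big(m);print("stone sc",rect("scene",c,.063),b[280,225],b[297,230])
E
```

```text
slab ((536.9208984375, 204.42745971679688), (297.51226806640625, 248.1845703125), 8.880023002624512)
[[274, 146], [287, 254], [193, 266], [184, 157]] [[0.7001, 0.1075], [0.41, 0.0613], [0.3742, 0.3024], [0.6628, 0.3486]]
bed ((525.9568481445312, 150.16363525390625), (212.54904174804688, 67.39057922363281), 9.066986083984375)
stone top ((589.5428466796875, 277.728759765625), (149.03343200683594, 53.07518005371094), 1.2795051336288452)
disc top ((211.72122192382812, 246.13967895507812), (24.744258880615234, 26.152420043945312), 37.09153366088867) [0.42586466 0.2549787  0.05      ]
disc sc ((293.84625244140625, 304.26080322265625), (23.28770637512207, 32.71951675415039), 84.67193603515625) [0.4181542  0.26622352 0.05      ]
bed sc ((520.2732543945312, 157.06752014160156), (208.95794677734375, 64.91101837158203), 8.16716194152832)
stone sc ((584.7642822265625, 283.44073486328125), (144.42054748535156, 51.176029205322266), 1.2422850131988525) [124 139 144] [69 80 86]
```

```bash
cat >> h.py <<'E'
def go(xyz,yaw):
    """shift (tool axes) and turn from measured pose to TCP xyz, tool down, tool-x yaw deg"""
    s=ctrl.get_state();R=Ro.from_quat(s["tcp_rot"])
    y=np.radians(yaw);c,n=np.cos(y),np.sin(y)
    T=Ro.from_matrix(np.array([[c,n,0],[n,-c,0],[0,0,-1.]]))
    d=R.inv().apply(np.array(xyz)-s["eef_pos"]);r=(R.inv()*T).as_rotvec()
    x=R.as_matrix()[:,0]
    print("t",round(s["time"],2),"pos",s["eef_pos"].round(4),"yaw",np.degrees(np.arctan2(x[1],x[0])).round(2),"tilt",R.as_matrix()[:2,2].round(4),"q",s["qpos"].round(2),"F",s["contact_force"].round(2),"M",s["wrist_torque"].round(3),"op",round(s["opening"],3))
    print("shift",d.round(4),"dr",r.round(4),"n",np.linalg.norm(d)/.0417,np.degrees(np.linalg.norm(r))/7.16)
E
python3 - <<'E'
from h import *
for z in(.1,.2,.3,.4):print(z,ray("scene",(280,123),z).round(3),ray("scene",(350,130),z).round(3))
for z in(.04,.05,.06,.07,.08,.09,.1):print(z,proj("scene",(.4259,.255,z)).round(1),proj("top",(.4259,.255,z)).round(1))
go((.47,-.32,.36),-35)
E
```

```text
0.1 [ 0.903 -0.409  0.1  ] [ 0.668 -0.465  0.1  ]
0.2 [ 0.763 -0.212  0.2  ] [ 0.563 -0.26   0.2  ]
0.3 [ 0.624 -0.016  0.3  ] [ 0.459 -0.055  0.3  ]
0.4 [0.484 0.181 0.4  ] [0.354 0.15  0.4  ]
0.04 [293.9 303.3] [212.8 246.2]
0.05 [293.6 299.7] [211.7 246.1]
0.06 [293.4 296. ] [210.6 246. ]
0.07 [293.2 292.3] [209.5 245.9]
0.08 [292.9 288.5] [208.3 245.8]
0.09 [292.7 284.7] [207.2 245.7]
0.1 [292.4 280.9] [206.  245.6]
t 0.1 pos [ 0.2325 -0.6331  0.2301] yaw -69.84 tilt [-0.0004  0.0021] q [-1.37  0.29  1.58  0.    1.28 -0.15] F [-0.06 -0.03 -0.22] M [0.043 0.016 0.017] op 0.998
shift [-0.2123 -0.3308 -0.1294] dr [-0.001   0.0019 -0.6081] n 9.924683651577835 4.866189916325419
```

```bash
python3 -m jog '[{"grip":0,"xyz":[-0.02,-0.03,-0.06],"dr":[0,0,0]},{"grip":0,"xyz":[-0.05,-0.075,-0.13],"dr":[0,0,-0.12]},{"grip":0,"xyz":[-0.212,-0.331,-0.13],"dr":[0,0,-0.608]},{"grip":0,"xyz":[-0.212,-0.331,-0.13],"dr":[0,0,-0.608]},{"grip":0,"xyz":[-0.212,-0.331,-0.13],"dr":[0,0,-0.608]},{"grip":0,"xyz":[-0.212,-0.331,-0.13],"dr":[0,0,-0.608]},{"grip":0,"xyz":[-0.212,-0.331,-0.13],"dr":[0,0,-0.608]},{"grip":0,"xyz":[-0.212,-0.331,-0.13],"dr":[0,0,-0.608]},{"grip":0,"xyz":[-0.212,-0.331,-0.13],"dr":[0,0,-0.608]},{"grip":0,"xyz":[-0.212,-0.331,-0.13],"dr":[0,0,-0.608]},{"grip":0,"xyz":[-0.212,-0.331,-0.13],"dr":[0,0,-0.608]},{"grip":0,"xyz":[-0.212,-0.331,-0.13],"dr":[0,0,-0.608]}]'; python3 -c "
from h import *
go((.5,.05,.33),10)"
```

```text
time: 1.1
eef_pos: [0.4725, -0.3172, 0.3623]
tcp_rot: [0.955, -0.298, 0.001, -0.0]
contact_force: [0.3, 0.4, 0.6]
opening: 1.002
t 1.1 pos [ 0.4725 -0.3172  0.3623] yaw -34.69 tilt [ 0.0019 -0.    ] q [-0.77 -0.02  1.68  0.    1.48 -0.16] F [0.29 0.36 0.55] M [-0.053  0.037 -0.033] op 1.002
shift [-0.1865 -0.3175  0.0324] dr [-4.000e-04 -1.900e-03 -7.801e-01] n 8.864922295071148 6.242231877256958
```

```bash
python3 -m jog '[{"grip":0,"xyz":[-0.1865,-0.3175,0.032],"dr":[0,0,-0.78]},{"grip":0,"xyz":[-0.1865,-0.3175,0.032],"dr":[0,0,-0.78]},{"grip":0,"xyz":[-0.1865,-0.3175,0.032],"dr":[0,0,-0.78]},{"grip":0,"xyz":[-0.1865,-0.3175,0.032],"dr":[0,0,-0.78]},{"grip":0,"xyz":[-0.1865,-0.3175,0.032],"dr":[0,0,-0.78]},{"grip":0,"xyz":[-0.1865,-0.3175,0.032],"dr":[0,0,-0.78]},{"grip":0,"xyz":[-0.1865,-0.3175,0.032],"dr":[0,0,-0.78]},{"grip":0,"xyz":[-0.1865,-0.3175,0.032],"dr":[0,0,-0.78]},{"grip":0,"xyz":[-0.1865,-0.3175,0.032],"dr":[0,0,-0.78]},{"grip":0,"xyz":[-0.1865,-0.3175,0.032],"dr":[0,0,-0.78]}]'; python3 -c "
from h import *
go((.424,.256,.19),28)
a=cv2.imread('pics/top0.png');cv2.imwrite('pics/k.png',cv2.resize(a[226:268,190:234],None,fx=12,fy=12,interpolation=cv2.INTER_CUBIC))"
```

```text
time: 1.93
eef_pos: [0.4988, 0.051, 0.3278]
tcp_rot: [0.996, 0.087, -0.001, -0.001]
contact_force: [-0.6, 0.1, -0.6]
opening: 0.999
t 1.93 pos [0.4988 0.051  0.3278] yaw 10.01 tilt [-0.0024  0.0025] q [-0.1  -0.16  1.87  0.    1.43 -0.28] F [-0.58  0.08 -0.57] M [ 0.012 -0.017 -0.049] op 0.999
shift [-0.0378 -0.2145  0.1385] dr [-0.0031  0.0014 -0.3139] n 6.189590207269978 2.512387345664601
```

View pics/k.png

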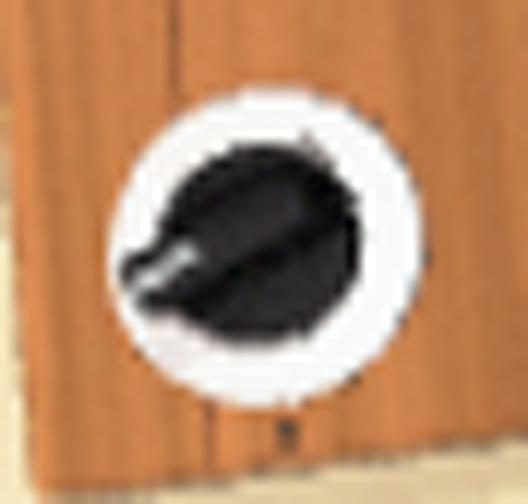

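```bash
python3 -m jog '[{"grip":0,"xyz":[-0.0378,-0.2145,0.1],"dr":[0,0,-0.33]},{"grip":0,"xyz":[-0.0378,-0.2145,0.12],"dr":[0,0,-0.34]},{"grip":0,"xyz":[-0.0378,-0.2145,0.138],"dr":[0,0,-0.34]},{"grip":0,"xyz":[-0.0378,-0.2145,0.138],"dr":[0,0,-0.34]},{"grip":0,"xyz":[-0.0378,-0.2145,0.138],"dr":[0,0,-0.34]},{"grip":0,"xyz":[-0.0378,-0.2145,0.138],"dr":[0,0,-0.34]},{"grip":0,"xyz":[-0.0378,-0.2145,0.138],"dr":[0,0,-0.34]},{"grip":0,"xyz":[-0.0378,-0.2145,0.138],"dr":[0,0,-0.34]}]'; python3 -c "
from h import *
go((.424,.256,.062),30)
shot('scene','s2',(200,200,360,330),5);shot('top','t2',(150,150,290,280),4)
s=ctrl.get_state();print(proj('scene',s['eef_pos']),proj('top',s['eef_pos']))"
```

```text
time: 2.6
eef_pos: [0.4242, 0.2516, 0.1882]
tcp_rot: [0.967, 0.253, -0.003, 0.0]
contact_force: [-0.1, 0.1, 0.1]
opening: 0.998
t 2.6 pos [0.4242 0.2516 0.1882] yaw 29.32 tilt [-0.0058 -0.0025] q [ 0.33 -0.08  2.05 -0.    1.17 -0.18] F [-0.06  0.09  0.09] M [-0.008 -0.03  -0.014] op 0.998
shift [ 0.0028 -0.0039  0.1262] dr [-0.0007  0.0062 -0.0119] n 3.0275549640155797 0.10779876228274433
[290.8117339 242.4192401] [195.67446804 244.02768728]
```

View pics/s2.png

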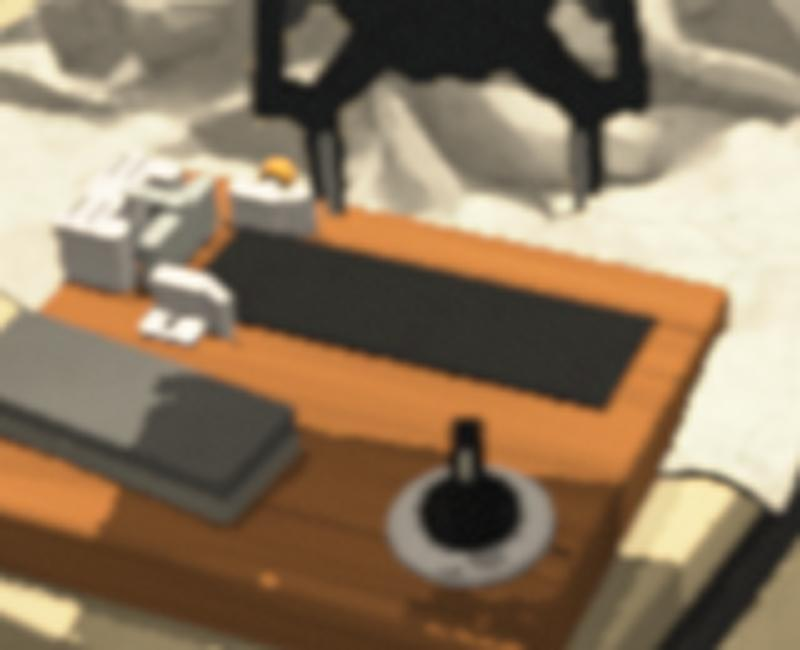

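View pics/t2.png

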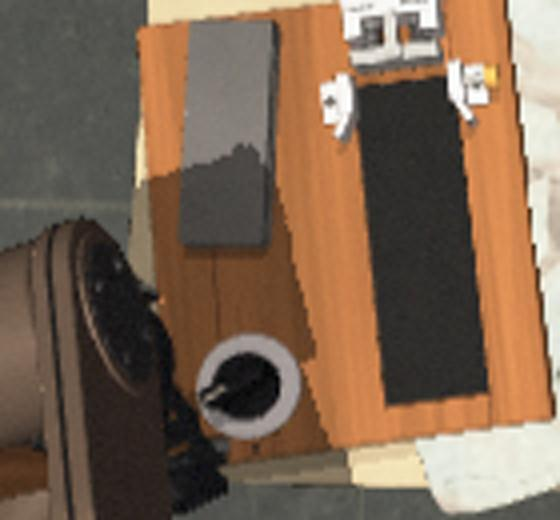

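```bash
python3 -c "
from h import *
for z in(.07,.08,.09,.1):print(z,proj('scene',(.436,.2363,z)).round(1)+[1,3.5],proj('scene',(.415,.2727,z)).round(1)+[1,3.5])
go((.4255,.2545,.085),30)"
```

```text
0.07 [294.9 288.9] [294.  302.8]
0.08 [294.7 285.1] [293.7 299. ]
0.09 [294.5 281.3] [293.5 295.1]
0.1 [294.2 277.5] [293.2 291.3]
t 2.7 pos [0.4271 0.2507 0.1916] yaw 29.15 tilt [ 0.0005 -0.0008] q [ 0.33 -0.08  2.05 -0.    1.17 -0.18] F [-1.15  0.31 -0.01] M [ 0.031  0.001 -0.038] op 1.002
shift [ 0.0005 -0.0042  0.1066] dr [ 0.0009  0.     -0.0149] n 2.5577595031858387 0.119191793845086
```

```bash
python3 -m jog '[{"grip":0,"xyz":[0.001,-0.003,0.04],"dr":[0,0,-0.015]},{"grip":0,"xyz":[0.001,-0.003,0.08],"dr":[0,0,-0.015]},{"grip":0,"xyz":[0.001,-0.003,0.11],"dr":[0,0,-0.015]},{"grip":0,"xyz":[0.001,-0.003,0.13],"dr":[0,0,-0.015]},{"grip":0,"xyz":[0.001,-0.003,0.13],"dr":[0,0,-0.015]},{"grip":0,"xyz":[0.001,-0.003,0.13],"dr":[0,0,-0.015]}]' 30; python3 -c "
from h import *
go((.4255,.2545,.06),30)
shot('scene','s3',(200,200,360,330),5)"
```

```text
time: 3.2
eef_pos: [0.427, 0.2534, 0.0619]
tcp_rot: [0.966, 0.258, 0.0, 0.0]
contact_force: [0.8, 0.4, -0.3]
opening: 0.999
t 3.2 pos [0.427  0.2534 0.0619] yaw 29.89 tilt [ 0.0002 -0.0003] q [ 0.33  0.11  2.13 -0.    0.91 -0.19] F [ 0.82  0.4  -0.34] M [-0.043 -0.029  0.014] op 0.999
shift [-0.0008 -0.0017  0.0019] dr [ 0.0004  0.     -0.0018] n 0.06413062326898357 0.015067970442078686
```

View pics/s3.png

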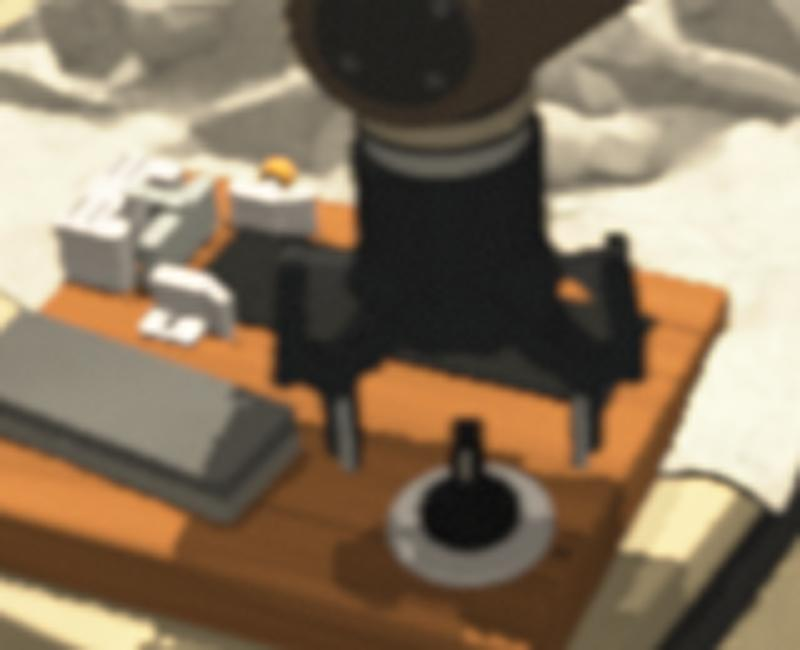

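```bash
python3 -m jog '[{"grip":1,"xyz":[0,-0.001,0.002],"dr":[0,0,0]},{"grip":1,"xyz":[0,-0.001,0.002],"dr":[0,0,0]},{"grip":1,"xyz":[0,-0.001,0.002],"dr":[0,0,0]},{"grip":1,"xyz":[0,-0.001,0.002],"dr":[0,0,0]},{"grip":1,"xyz":[0,-0.001,0.002],"dr":[0,0,0]},{"grip":1,"xyz":[0,-0.001,0.002],"dr":[0,0,0]},{"grip":1,"xyz":[0,-0.001,0.002],"dr":[0,0,0]},{"grip":1,"xyz":[0,-0.001,0.002],"dr":[0,0,0]}]' 30; python3 -c "
from h import *
go((.4255,.2545,.06),30)"
```

```text
time: 3.92
eef_pos: [0.4253, 0.2557, 0.0598]
tcp_rot: [0.966, 0.259, -0.0, -0.0]
contact_force: [-0.8, -1.3, 4.1]
opening: 0.159
t 3.92 pos [0.4253 0.2557 0.0598] yaw 30.03 tilt [-0.0001  0.0001] q [ 0.34  0.11  2.13  0.    0.9  -0.19] F [-0.78 -1.29  4.11] M [-0.004  0.341 -0.018] op 0.159
shift [-0.0004  0.0012 -0.0002] dr [-0.0001  0.      0.0006] n 0.030193384479453286 0.004727293350969821
```

```bash
python3 -m jog '[{"grip":1,"xyz":[0,0,0],"dr":[0,0,-0.1]},{"grip":1,"xyz":[0,0,0],"dr":[0,0,-0.2]},{"grip":1,"xyz":[0,0,0],"dr":[0,0,-0.3]},{"grip":1,"xyz":[0,0,0],"dr":[0,0,-0.4]},{"grip":1,"xyz":[0,0,0],"dr":[0,0,-0.5]},{"grip":1,"xyz":[0,0,0],"dr":[0,0,-0.6]},{"grip":1,"xyz":[0,0,0],"dr":[0,0,-0.7]},{"grip":1,"xyz":[0,0,0],"dr":[0,0,-0.8]},{"grip":1,"xyz":[0,0,0],"dr":[0,0,-0.9]},{"grip":1,"xyz":[0,0,0],"dr":[0,0,-1.0]},{"grip":1,"xyz":[0,0,0],"dr":[0,0,-1.0]}]' 30; python3 -c "
from h import *
go((.4255,.2545,.06),99)
shot('scene','s4',(200,200,360,330),5)"
```

```text
time: 4.83
eef_pos: [0.4261, 0.2569, 0.0598]
tcp_rot: [0.723, 0.691, 0.002, -0.0]
contact_force: [1.5, 6.2, 1.0]
opening: 0.152
t 4.83 pos [0.4261 0.2569 0.0598] yaw 87.39 tilt [0.0025 0.0034] q [ 0.34  0.11  2.13  0.    0.9  -1.19] F [1.48 6.21 1.02] M [0.862 0.018 0.067] op 0.152
shift [-0.0025 -0.0005 -0.0002] dr [ 0.0027 -0.0032 -0.2027] n 0.059898844906681924 1.6221647115207758
```

View pics/s4.png

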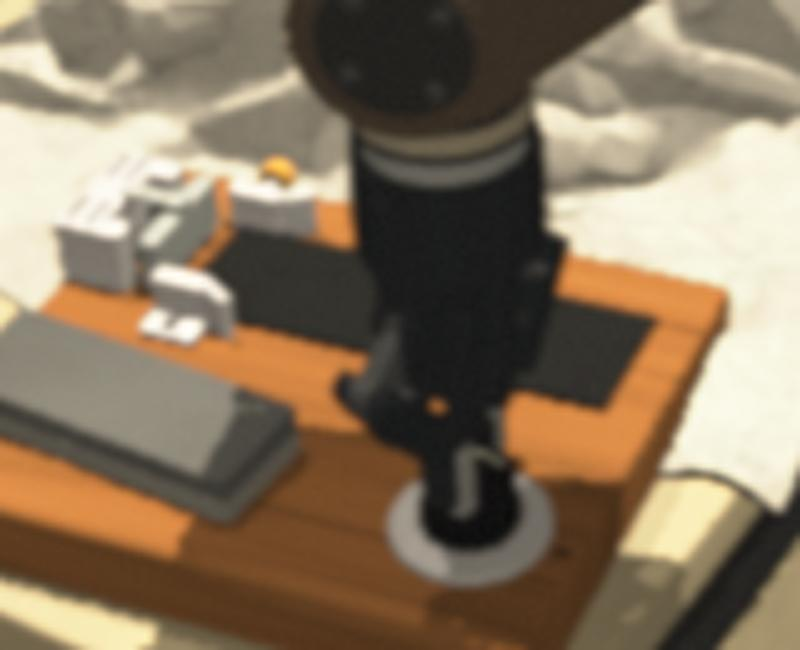

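```bash
python3 -m jog '[{"grip":1,"xyz":[0.002,0,0],"dr":[0,0,-0.08]},{"grip":1,"xyz":[0.002,0,0],"dr":[0,0,-0.14]},{"grip":1,"xyz":[0.002,0,0],"dr":[0,0,-0.14]}]' 30; python3 -c "
from h import *
go((.4255,.2545,.06),99)"; python3 -m jog '[{"grip":1,"xyz":[0,0,0],"dr":[0,0,-0.05]},{"grip":1,"xyz":[0,0,0],"dr":[0,0,-0.08]},{"grip":1,"xyz":[0,0,0],"dr":[0,0,-0.08]}]' 30; python3 -c "
from h import *
go((.4255,.2545,.06),99)"
```

```text
time: 5.13
eef_pos: [0.4261, 0.2573, 0.0598]
tcp_rot: [0.673, 0.739, 0.0, 0.001]
contact_force: [0.9, -1.6, 3.8]
opening: 0.154
t 5.13 pos [0.4261 0.2573 0.0598] yaw 95.36 tilt [ 0.0014 -0.0009] q [ 0.34  0.12  2.12 -0.    0.9  -1.32] F [ 0.9  -1.64  3.8 ] M [-0.282  0.005  0.05 ] op 0.154
shift [-0.0027 -0.0008 -0.0002] dr [ 0.0013  0.001  -0.0636] n 0.06880243047027289 0.5089011856633837
time: 5.38
eef_pos: [0.4259, 0.2574, 0.0598]
tcp_rot: [0.645, 0.764, 0.0, 0.0]
contact_force: [0.3, -1.5, 4.8]
opening: 0.157
t 5.38 pos [0.4259 0.2574 0.0598] yaw 99.62 tilt [0.0008 0.0004] q [ 0.34  0.12  2.12  0.    0.9  -1.4 ] F [ 0.32 -1.54  4.77] M [-0.383 -0.097 -0.715] op 0.157
shift [-0.0028 -0.0009 -0.0002] dr [ 0.0009 -0.0002  0.0108] n 0.07101380084918096 0.08666624248110696
```

```bash
python3 -m jog '[{"grip":1,"xyz":[0,0,0],"dr":[0,0,0]},{"grip":1,"xyz":[0,0,0],"dr":[0,0,0]},{"grip":1,"xyz":[0,0,0],"dr":[0,0,0]},{"grip":0,"xyz":[0,0,0],"dr":[0,0,0]},{"grip":0,"xyz":[0,0,0],"dr":[0,0,0]},{"grip":0,"xyz":[0,0,0],"dr":[0,0,0]},{"grip":0,"xyz":[0,0,0],"dr":[0,0,0]},{"grip":0,"xyz":[0,0,0],"dr":[0,0,0]},{"grip":0,"xyz":[0,0,-0.04],"dr":[0,0,0]},{"grip":0,"xyz":[0,0,-0.08],"dr":[0,0,0]},{"grip":0,"xyz":[0,0,-0.11],"dr":[0,0,0]},{"grip":0,"xyz":[0,0,-0.11],"dr":[0,0,0]}]' 30; python3 -c "
from h import *
go((.5775,.2780,.17),91.3)
shot('scene','s5',(200,200,360,330),5)
shot('top','t5',(150,130,310,290),4)"
```

```text
time: 6.38
eef_pos: [0.4295, 0.2592, 0.177]
tcp_rot: [0.643, 0.766, 0.006, 0.004]
contact_force: [0.9, 0.4, 0.4]
opening: 1.004
t 6.38 pos [0.4295 0.2592 0.177 ] yaw 99.96 tilt [0.0131 0.0047] q [ 0.34 -0.06  2.05  0.    1.13 -1.4 ] F [0.93 0.37 0.42] M [-0.007 -0.046  0.01 ] op 1.004
shift [-0.0071  0.1489  0.0091] dr [ 0.0136 -0.0034  0.1511] n 3.5810662890739815 1.2141607394334462
```

View pics/s5.png

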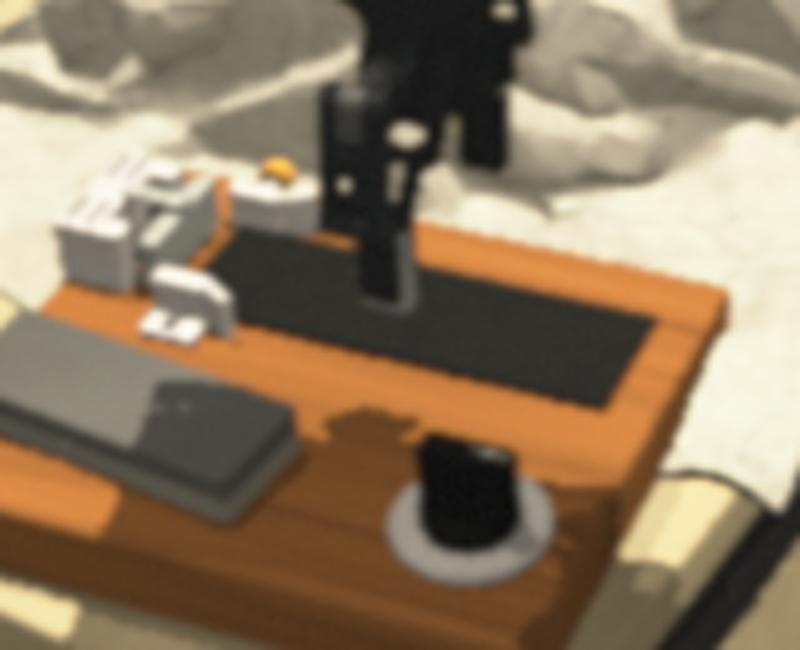

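View pics/t5.png

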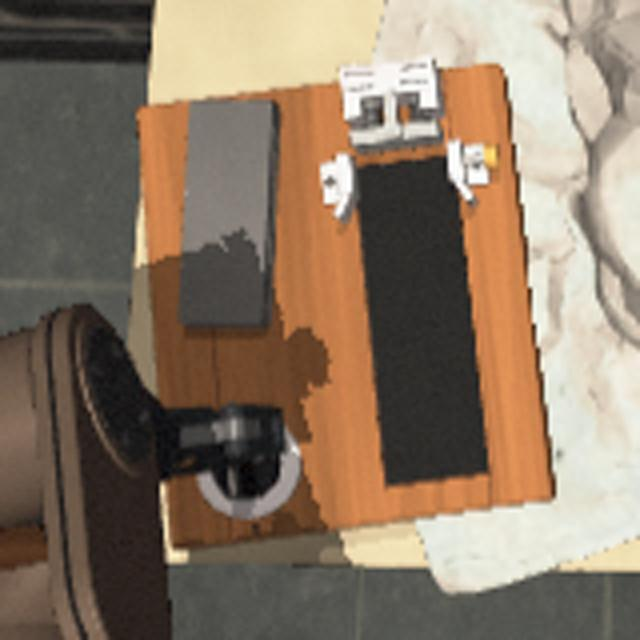

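```bash
python3 -m jog '[{"grip":0,"xyz":[-0.001,0.038,0],"dr":[0,0,0.06]},{"grip":0,"xyz":[-0.003,0.077,0],"dr":[0,0,0.12]},{"grip":0,"xyz":[-0.004,0.115,0],"dr":[0,0,0.147]},{"grip":0,"xyz":[-0.005,0.153,0],"dr":[0,0,0.147]},{"grip":0,"xyz":[-0.005,0.153,0.03],"dr":[0,0,0.147]},{"grip":0,"xyz":[-0.005,0.153,0.05],"dr":[0,0,0.147]},{"grip":0,"xyz":[-0.005,0.153,0.05],"dr":[0,0,0.147]},{"grip":0,"xyz":[-0.005,0.153,0.05],"dr":[0,0,0.147]}]' 30; python3 -c "
from h import *
go((.5775,.2780,.043),91.3)
shot('scene','s6',(180,180,340,310),5)"
```

```text
time: 7.15
eef_pos: [0.5745, 0.2783, 0.1153]
tcp_rot: [0.698, 0.716, -0.003, -0.002]
contact_force: [-0.1, 0.5, 0.2]
opening: 1.001
t 7.15 pos [0.5745 0.2783 0.1153] yaw 91.5 tilt [-0.0075 -0.0022] q [ 0.29  0.32  1.75  0.    1.07 -1.3 ] F [-0.14  0.47  0.18] M [-0.004  0.016  0.028] op 1.001
shift [-0.0002  0.0036  0.0723] dr [-0.0075  0.002   0.0036] n 1.7364823030127372 0.06852245818806914
```

View pics/s6.png

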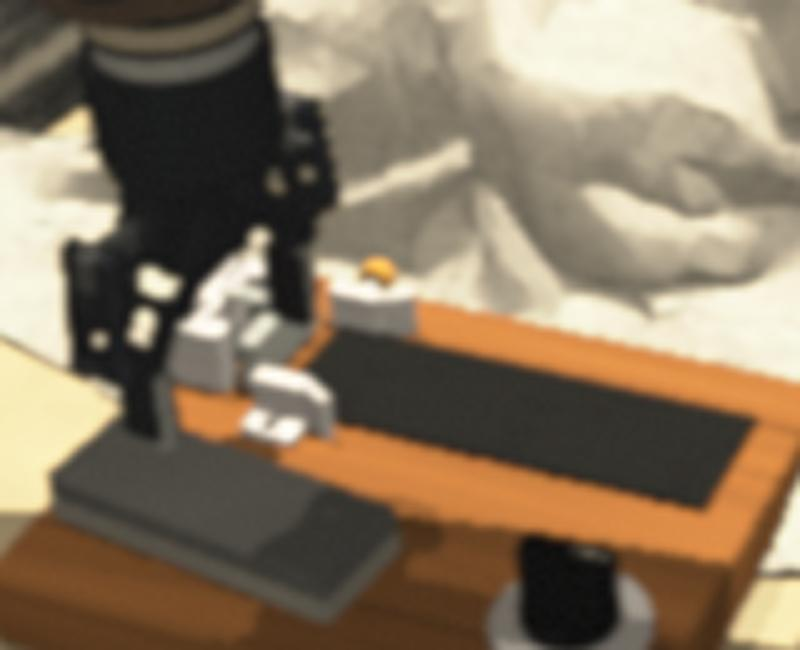

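```bash
python3 -m jog '[{"grip":0,"xyz":[0,0,0.03],"dr":[0,0,0]},{"grip":0,"xyz":[0,0,0.055],"dr":[0,0,0]},{"grip":0,"xyz":[0,0,0.066],"dr":[0,0,0]},{"grip":0,"xyz":[0,0,0.07],"dr":[0,0,0]},{"grip":0,"xyz":[0,0,0.07],"dr":[0,0,0]}]' 30; python3 -c "
from h import *
go((.5755,.2780,.043),91.3)
shot('scene','s7',(180,180,340,310),5)"
```

```text
time: 7.62
eef_pos: [0.5766, 0.279, 0.0494]
tcp_rot: [0.698, 0.716, -0.0, -0.0]
contact_force: [0.2, 0.7, 0.8]
opening: 0.998
t 7.62 pos [0.5766 0.279  0.0494] yaw 91.51 tilt [-0.0005 -0.0001] q [ 0.29  0.41  1.77  0.    0.96 -1.3 ] F [0.24 0.74 0.76] M [ 0.033 -0.004  0.068] op 0.998
shift [-0.001  -0.0012  0.0064] dr [-0.0005  0.0001  0.0037] n 0.1574420145913421 0.030321669420253876
```

View pics/s7.png

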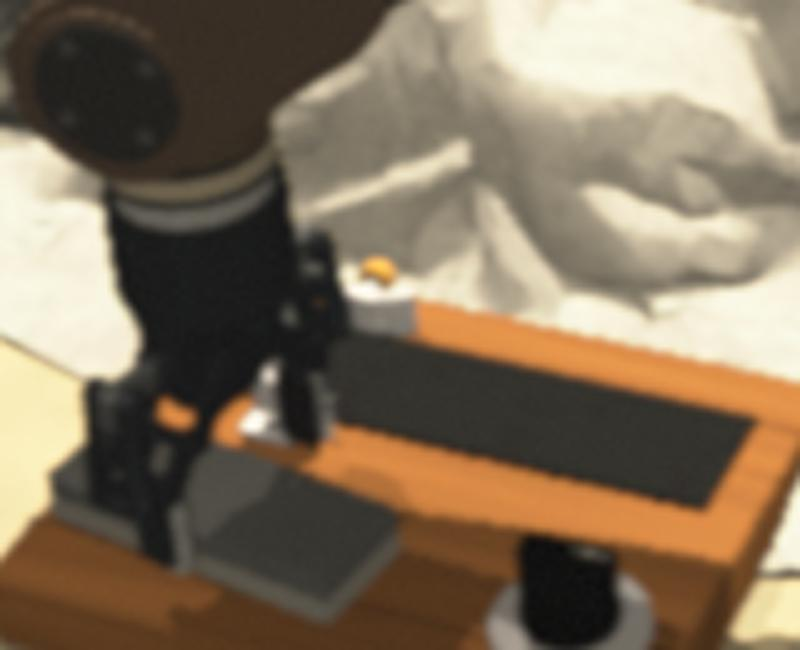

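```bash
python3 -m jog '[{"grip":0,"xyz":[-0.001,0,0.005],"dr":[0,0,0]},{"grip":1,"xyz":[-0.001,0,0.005],"dr":[0,0,0]},{"grip":1,"xyz":[-0.001,0,0.005],"dr":[0,0,0]},{"grip":1,"xyz":[-0.001,0,0.005],"dr":[0,0,0]},{"grip":1,"xyz":[-0.001,0,0.005],"dr":[0,0,0]},{"grip":1,"xyz":[-0.001,0,0.005],"dr":[0,0,0]},{"grip":1,"xyz":[-0.001,0,0.005],"dr":[0,0,0]},{"grip":1,"xyz":[-0.001,0,0.005],"dr":[0,0,0]}]' 70; python3 -c "
from h import *
go((.5755,.2780,.043),91.3)"
```

```text
time: 8.33
eef_pos: [0.5778, 0.2783, 0.0457]
tcp_rot: [0.698, 0.716, 0.001, 0.0]
contact_force: [-1.0, -0.7, 6.4]
opening: 0.625
t 8.33 pos [0.5778 0.2783 0.0457] yaw 91.5 tilt [0.002  0.0007] q [ 0.29  0.42  1.78  0.    0.95 -1.31] F [-0.97 -0.73  6.37] M [ 0.005  0.113 -0.06 ] op 0.625
shift [-0.0002 -0.0023  0.0027] dr [ 0.002  -0.0006  0.0035] n 0.08570482754966566 0.03262034936476037
```

```bash
python3 -m jog '[{"grip":1,"xyz":[0,0,-0.015],"dr":[0,0,0]},{"grip":1,"xyz":[0,0,-0.04],"dr":[0,0,0]},{"grip":1,"xyz":[0,0,-0.06],"dr":[0,0,0]},{"grip":1,"xyz":[-0.01,-0.006,-0.065],"dr":[0,0,-0.01]},{"grip":1,"xyz":[-0.035,-0.02,-0.065],"dr":[0,0,-0.04]},{"grip":1,"xyz":[-0.065,-0.038,-0.065],"dr":[0,0,-0.07]},{"grip":1,"xyz":[-0.095,-0.056,-0.065],"dr":[0,0,-0.1]},{"grip":1,"xyz":[-0.12,-0.071,-0.065],"dr":[0,0,-0.125]},{"grip":1,"xyz":[-0.13,-0.078,-0.065],"dr":[0,0,-0.132]},{"grip":1,"xyz":[-0.13,-0.078,-0.065],"dr":[0,0,-0.132]},{"grip":1,"xyz":[-0.13,-0.078,-0.065],"dr":[0,0,-0.132]}]' 70; python3 -c "
from h import *
go((.5035,.1464,.051),99.05)
shot('scene','s8',(200,180,360,310),5)
shot('top','t8',(150,130,310,290),4)"
```

```text
time: 9.25
eef_pos: [0.501, 0.1455, 0.1084]
tcp_rot: [0.65, 0.76, -0.001, -0.001]
contact_force: [1.0, 0.6, -4.3]
opening: 0.623
t 9.25 pos [0.501  0.1455 0.1084] yaw 98.97 tilt [-0.0024  0.0001] q [ 0.09  0.09  2.05  0.    1.01 -1.64] F [ 1.05  0.59 -4.33] M [-0.01  -0.009 -0.03 ] op 0.623
shift [0.0004 0.0027 0.0574] dr [-0.0023 -0.0005 -0.0013] n 1.3770750954809672 0.02178703925487457
```

View pics/s8.png

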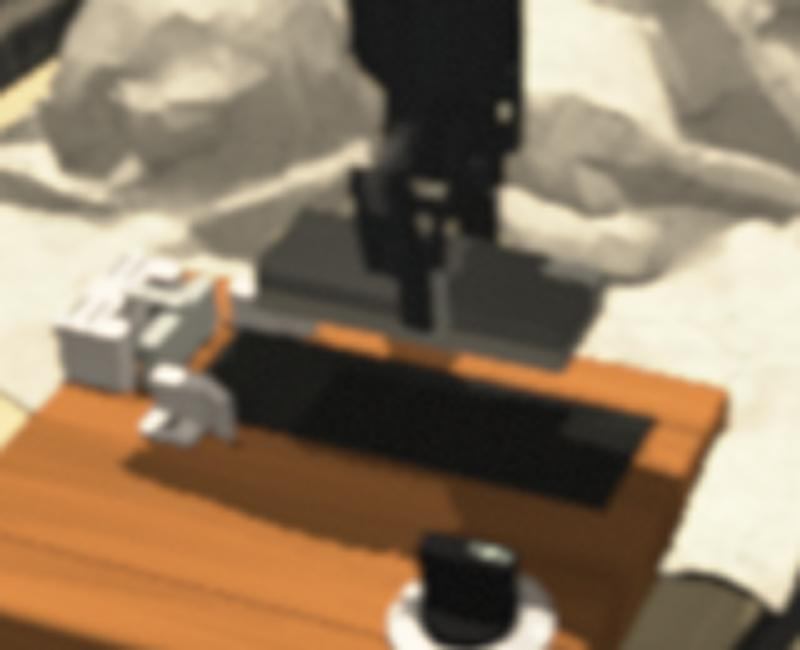

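View pics/t8.png

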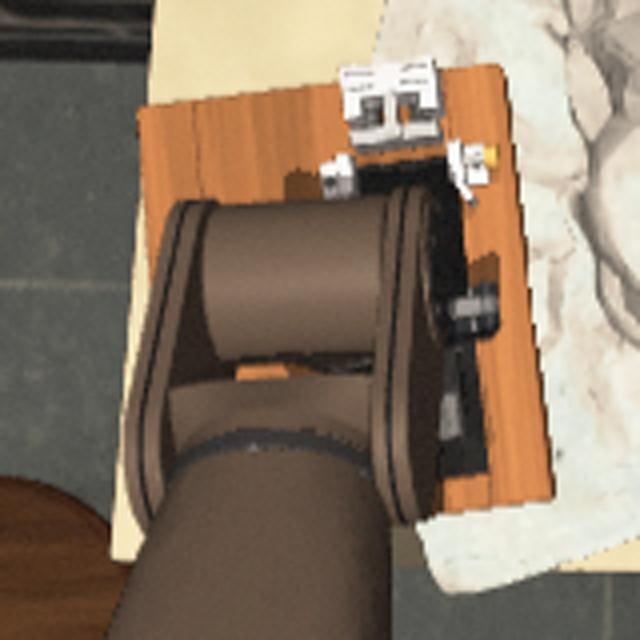

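```bash
python3 -c "
from h import *
u=np.array([np.cos(np.radians(9)),np.sin(np.radians(9)),0]);v=np.array([-u[1],u[0],0])
c=np.array([.502,.1455,0])+.012*u
for zb in(.1,.105,.11):
  for sx,sy in((1,1),(-1,1),(1,-1),(-1,-1)):
    for h in(0,.023):
      p=proj('scene',c+.075*sx*u+.0275*sy*v+[0,0,zb+h]); p=(p+[1,3.5]-[200,180])*5
      print(zb,sx,sy,h,p.round(0))
a=cv2.imread('pics/s8_raw.png')
cv2.imwrite('pics/s8z.png',cv2.resize(cv2.convertScaleAbs(a[210:265,235:330],alpha=1.8),None,fx=8,fy=8,interpolation=cv2.INTER_CUBIC))
"
```

```text
0.1 1 1 0 [254. 323.]
0.1 1 1 0.023 [249. 280.]
0.1 -1 1 0 [565. 392.]
0.1 -1 1 0.023 [563. 348.]
0.1 1 -1 0 [310. 257.]
0.1 1 -1 0.023 [306. 216.]
0.1 -1 -1 0 [611. 321.]
0.1 -1 -1 0.023 [610. 278.]
0.105 1 1 0 [253. 314.]
0.105 1 1 0.023 [248. 271.]
0.105 -1 1 0 [565. 382.]
0.105 -1 1 0.023 [563. 339.]
0.105 1 -1 0 [309. 248.]
0.105 1 -1 0.023 [305. 207.]
0.105 -1 -1 0 [611. 311.]
0.105 -1 -1 0.023 [610. 269.]
0.11 1 1 0 [252. 304.]
0.11 1 1 0.023 [247. 262.]
0.11 -1 1 0 [564. 373.]
0.11 -1 1 0.023 [563. 329.]
0.11 1 -1 0 [308. 239.]
0.11 1 -1 0.023 [304. 197.]
0.11 -1 -1 0 [611. 302.]
0.11 -1 -1 0.023 [610. 259.]
```

View pics/s8z.png

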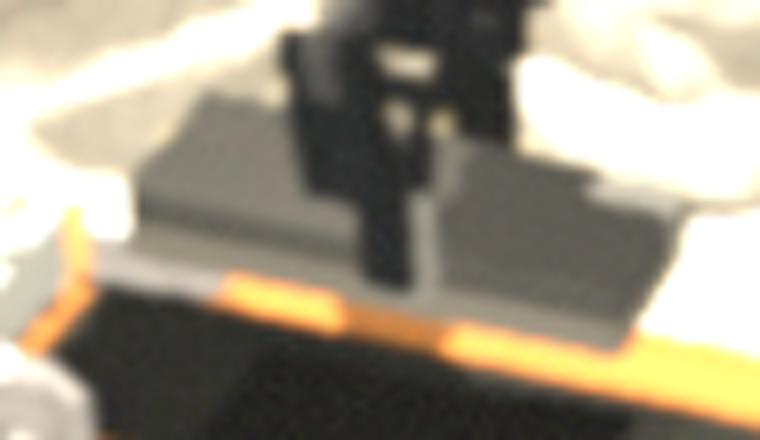

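```bash
python3 -m jog '[{"grip":1,"xyz":[0,0.001,0.01],"dr":[0,0,0]},{"grip":1,"xyz":[0,0.001,0.03],"dr":[0,0,0]},{"grip":1,"xyz":[0,0.001,0.045],"dr":[0,0,0]},{"grip":1,"xyz":[0,0.001,0.05],"dr":[0,0,0]},{"grip":1,"xyz":[0,0.001,0.05],"dr":[0,0,0]},{"grip":1,"xyz":[0,0.001,0.05],"dr":[0,0,0]}]' 70; python3 -c "
from h import *
go((.5035,.1464,.05),99.05)
shot('scene','s9',(200,180,360,310),5)
shot('top','t9',(190,130,310,250),5)"
```

```text
time: 9.85
eef_pos: [0.5035, 0.1466, 0.059]
tcp_rot: [0.649, 0.761, -0.0, -0.0]
contact_force: [0.3, 0.8, -4.1]
opening: 0.624
t 9.85 pos [0.5035 0.1466 0.059 ] yaw 99.1 tilt [-0.0006 -0.    ] q [ 0.09  0.17  2.06  0.    0.91 -1.64] F [ 0.33  0.82 -4.14] M [-0.027  0.033 -0.021] op 0.624
shift [-0.0002 -0.      0.009 ] dr [-0.0006 -0.0001  0.0009] n 0.21638758470146022 0.008716584067884062
```

View pics/s9.png

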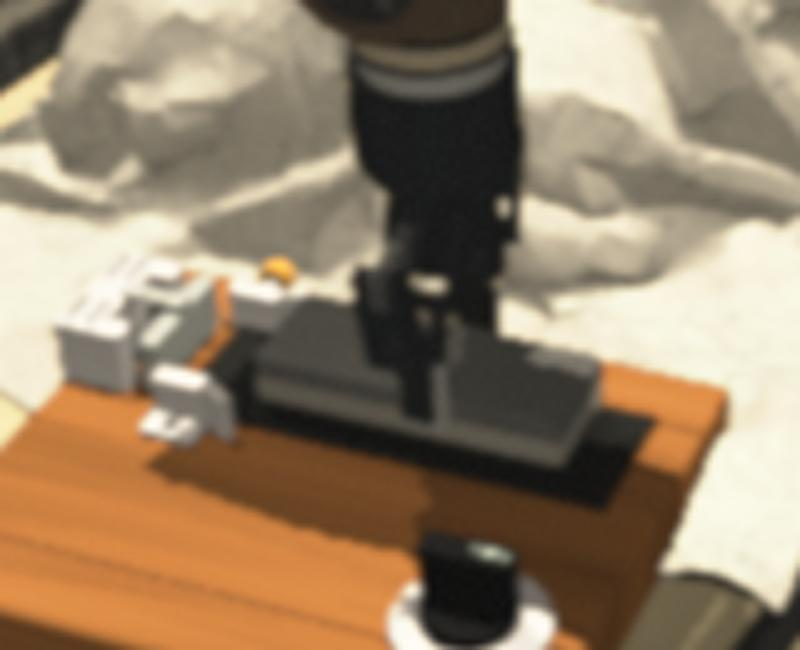

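View pics/t9.png

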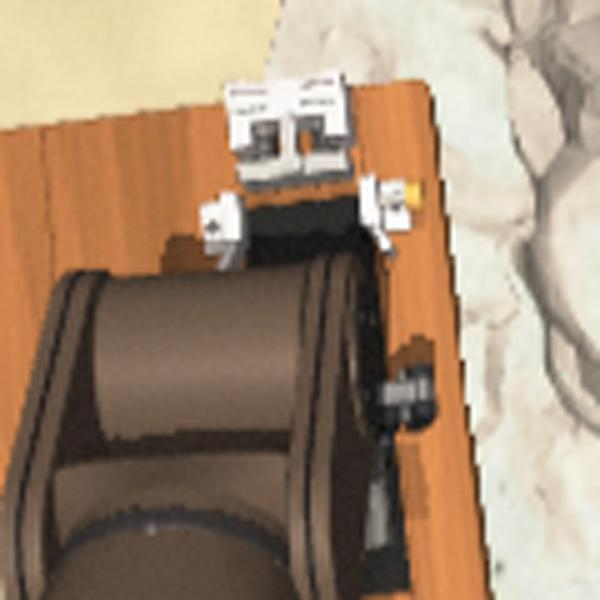

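```bash
python3 -m jog '[{"grip":1,"xyz":[0,0,0.004],"dr":[0,0,0]},{"grip":1,"xyz":[0,0,0.007],"dr":[0,0,0]},{"grip":1,"xyz":[0,0,0.007],"dr":[0,0,0]},{"grip":1,"xyz":[0,0,0.007],"dr":[0,0,0]}]' 70; python3 -m jog '[{"grip":1,"xyz":[0,0,0.001],"dr":[0,0,0]},{"grip":1,"xyz":[0,0,0.002],"dr":[0,0,0]},{"grip":1,"xyz":[0,0,0.002],"dr":[0,0,0]}]' 70; python3 -c "
from h import *
go((.5035,.1464,.05),99.05)"
```

```text
time: 10.28
eef_pos: [0.5032, 0.1461, 0.0522]
tcp_rot: [0.649, 0.761, -0.0, -0.0]
contact_force: [-0.2, -0.2, -4.2]
opening: 0.619
time: 10.53
eef_pos: [0.5033, 0.1461, 0.0502]
tcp_rot: [0.649, 0.761, -0.0, -0.0]
contact_force: [-0.5, 0.6, -5.1]
opening: 0.623
t 10.53 pos [0.5033 0.1461 0.0502] yaw 99.06 tilt [-0.0002 -0.    ] q [ 0.09  0.19  2.06  0.    0.89 -1.64] F [-0.51  0.61 -5.12] M [ 0.005  0.15  -0.102] op 0.623
shift [0.0003 0.0003 0.0002] dr [-0.0002 -0.      0.0002] n 0.00996792718116532 0.0021413128927269018
```

```bash
for i in 1 2 3; do python3 -m jog '[{"grip":1,"xyz":[0,0,0.001],"dr":[0,0,0]},{"grip":1,"xyz":[0,0,0.001],"dr":[0,0,0]},{"grip":1,"xyz":[0,0,0.001],"dr":[0,0,0]}]' 70 | grep -E "eef|force"; done; python3 -c "
from h import *
go((.5035,.1464,.05),99.05)"
```

```text
eef_pos: [0.5035, 0.1462, 0.0497]
contact_force: [-1.2, -1.0, -2.3]
eef_pos: [0.5035, 0.1462, 0.0496]
contact_force: [-3.9, -1.2, 5.0]
eef_pos: [0.5035, 0.1462, 0.0496]
contact_force: [-7.8, -1.0, 11.4]
t 11.28 pos [0.5035 0.1462 0.0496] yaw 99.07 tilt [-0.0013 -0.0003] q [ 0.09  0.19  2.06 -0.    0.89 -1.64] F [-7.84 -0.96 11.39] M [-0.138  1.231 -0.027] op 0.62
shift [ 0.0002 -0.     -0.0004] dr [-0.0014  0.0001  0.0004] n 0.010379102184385283 0.011428959219397484
```

```bash
python3 -m jog '[{"grip":1,"xyz":[0,0,-0.0015],"dr":[0,0,0]},{"grip":1,"xyz":[0,0,-0.0015],"dr":[0,0,0]},{"grip":1,"xyz":[0,0.004,-0.0015],"dr":[0,0,0]},{"grip":1,"xyz":[0,0.01,-0.0015],"dr":[0,0,0]},{"grip":1,"xyz":[0,0.017,-0.0015],"dr":[0,0,0]},{"grip":1,"xyz":[0,0.024,-0.0015],"dr":[0,0,0]},{"grip":1,"xyz":[0,0.031,-0.0015],"dr":[0,0,0]},{"grip":1,"xyz":[0,0.036,-0.0015],"dr":[0,0,0]},{"grip":1,"xyz":[0,0.038,-0.0015],"dr":[0,0,0]},{"grip":1,"xyz":[0,0.038,-0.0015],"dr":[0,0,0]},{"grip":1,"xyz":[0,0.038,-0.0015],"dr":[0,0,0]}]' 70; python3 -c "
from h import *
go((.5035+.06*np.cos(.158),.1464+.06*np.sin(.158),.0496),99.05)
shot('scene','s10',(200,200,320,300),6.5)
shot('top','t10',(210,130,290,190),9)"
```

```text
time: 12.2
eef_pos: [0.541, 0.1522, 0.0497]
tcp_rot: [0.649, 0.761, -0.0, -0.0]
contact_force: [-5.3, -1.4, 5.7]
opening: 0.627
t 12.2 pos [0.541  0.1522 0.0497] yaw 99.07 tilt [-0.0009 -0.0001] q [ 0.09  0.26  1.97 -0.    0.91 -1.64] F [-5.29 -1.4   5.74] M [-0.027  0.715  0.003] op 0.627
shift [0.0002 0.022  0.    ] dr [-0.0009 -0.      0.0004] n 0.5285203723754005 0.0076267788341368116
```

View pics/s10.png

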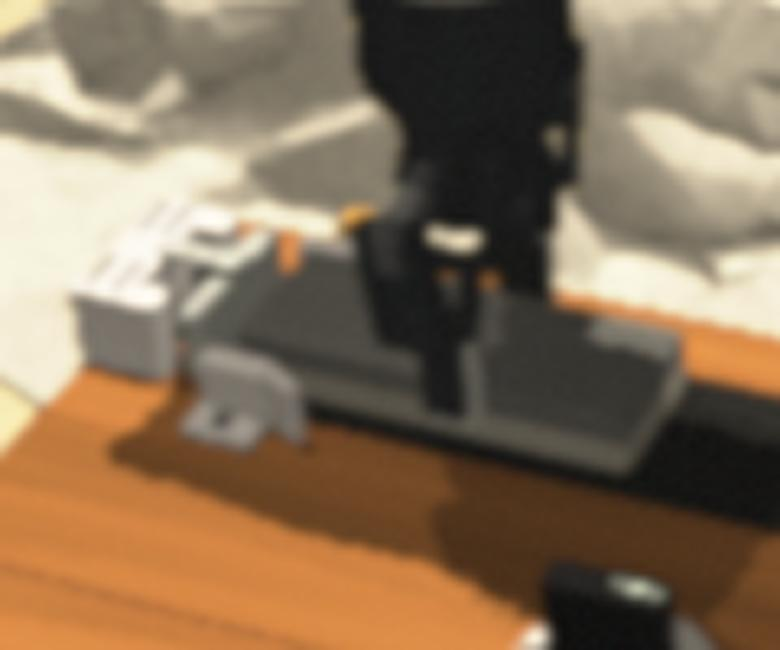

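View pics/t10.png

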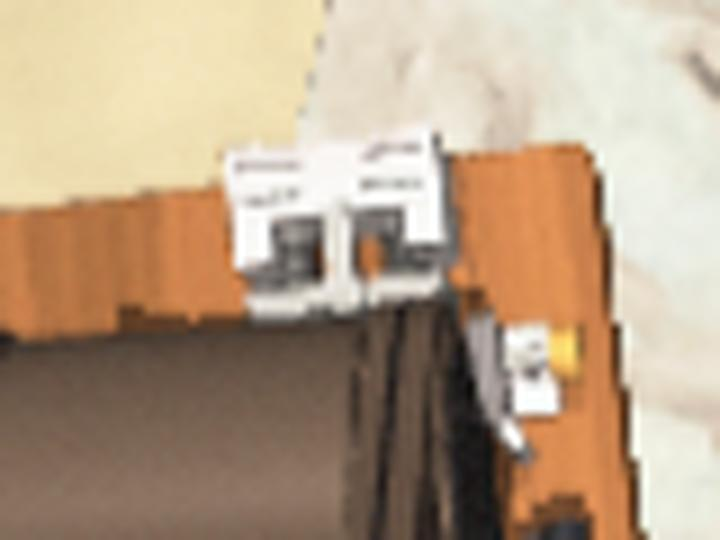

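```bash
python3 -m jog '[{"grip":1,"xyz":[0,0,-0.001],"dr":[0,0,0]},{"grip":1,"xyz":[0,0.003,-0.001],"dr":[0,0,0]},{"grip":1,"xyz":[0,0.006,-0.001],"dr":[0,0,0]},{"grip":1,"xyz":[0,0.008,-0.001],"dr":[0,0,0]},{"grip":1,"xyz":[0,0.008,-0.001],"dr":[0,0,0]}]' 70; for i in 1 2 3 4; do python3 -m jog '[{"grip":1,"xyz":[0,0.001,0],"dr":[0,0,0]},{"grip":1,"xyz":[0,0.002,0],"dr":[0,0,0]},{"grip":1,"xyz":[0,0.002,0],"dr":[0,0,0]}]' 70 | grep -E "eef|force"; done
```

```text
time: 12.72
eef_pos: [0.5493, 0.1535, 0.0497]
tcp_rot: [0.649, 0.761, 0.0, 0.0]
contact_force: [-1.3, 0.5, -0.5]
opening: 0.622
eef_pos: [0.5509, 0.1537, 0.0497]
contact_force: [-2.6, -0.7, 0.6]
eef_pos: [0.5518, 0.1539, 0.0497]
contact_force: [-7.0, -0.6, 3.1]
eef_pos: [0.5522, 0.154, 0.0497]
contact_force: [-11.4, -2.4, 8.5]
eef_pos: [0.5535, 0.1542, 0.0497]
contact_force: [-13.0, -3.8, 8.3]
```

```bash
python3 -m jog '[{"grip":1,"xyz":[0,0.0,-0.001],"dr":[0,0,0]},{"grip":1,"xyz":[0,0.001,-0.001],"dr":[0,0,0]},{"grip":1,"xyz":[0,0.002,-0.001],"dr":[0,0,0]},{"grip":1,"xyz":[0,0.002,-0.001],"dr":[0,0,0]}]' 70; python3 -c "
from h import *
go((.5515+.01*np.cos(.158),.1539+.01*np.sin(.158),.0496),99.05)
shot('scene','s11',(200,220,280,280),9)
shot('top','t11',(210,130,290,190),9)"
```

```text
time: 14.05
eef_pos: [0.5551, 0.1544, 0.0497]
tcp_rot: [0.649, 0.761, -0.004, -0.003]
contact_force: [-12.2, -3.0, 4.7]
opening: 0.625
t 14.05 pos [0.5551 0.1544 0.0497] yaw 99.08 tilt [-0.0099 -0.0017] q [ 0.1   0.29  1.93 -0.    0.93 -1.63] F [-12.23  -2.98   4.73] M [-0.342  1.689  0.003] op 0.625
shift [0.     0.0063 0.    ] dr [-0.01    0.0001  0.0006] n 0.1521279564984564 0.08024578679245517
```

View pics/s11.png

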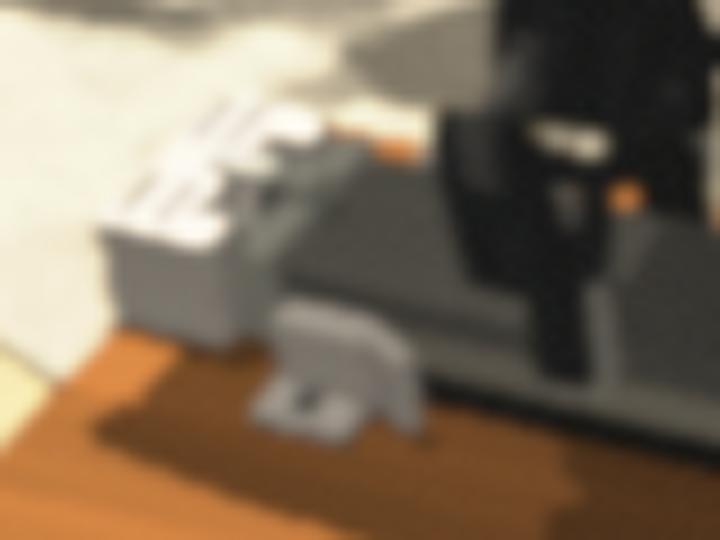

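View pics/t11.png

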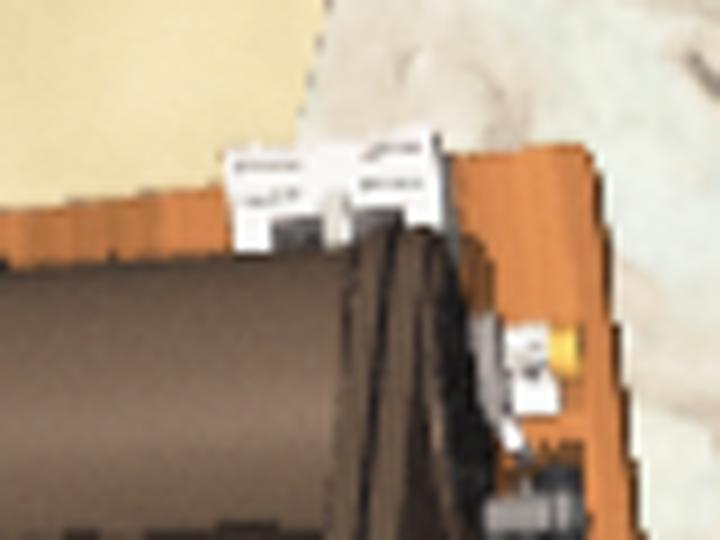

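```bash
for i in 1 2; do python3 -m jog '[{"grip":1,"xyz":[0,0.001,-0.0002],"dr":[0,0,0]},{"grip":1,"xyz":[0,0.002,-0.0004],"dr":[0,0,0]},{"grip":1,"xyz":[0,0.002,-0.0004],"dr":[0,0,0]},{"grip":1,"xyz":[0,0.002,-0.0004],"dr":[0,0,0]}]' 70 | grep -E "eef|force"; done;  python3 -c "
from h import *
go((.5515+.01*np.cos(.158),.1539+.01*np.sin(.158),.0496),99.05)
a=shot('top','t12',(210,130,290,190),9)
o=[cv2.imread('pics/%s_raw.png'%n)[144:170,230:264] for n in('t10','t11','t12')]
o=[cv2.resize(np.clip((x.astype(float)-130)*2.2,0,255).astype(np.uint8),None,fx=7,fy=7,interpolation=cv2.INTER_CUBIC) for x in o]
cv2.imwrite('pics/cmp12.png',np.hstack(o))"
```

```text
eef_pos: [0.5568, 0.1547, 0.0497]
contact_force: [-11.0, -2.6, 3.2]
eef_pos: [0.5584, 0.155, 0.0497]
contact_force: [-11.5, -2.7, 2.3]
t 14.82 pos [0.5584 0.155  0.0497] yaw 99.08 tilt [-0.0111 -0.0019] q [ 0.1   0.3   1.92 -0.    0.93 -1.63] F [-11.45  -2.66   2.33] M [-0.389  1.62  -0.013] op 0.625
shift [0.     0.003  0.0001] dr [-0.0113  0.0001  0.0006] n 0.07207840964702131 0.09016143031284958
```

View pics/cmp12.png

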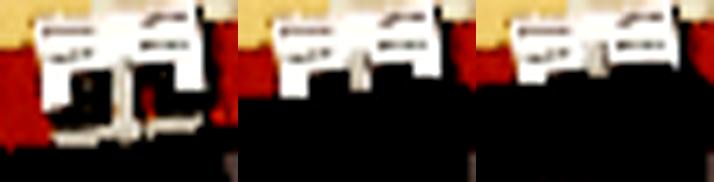

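```bash
python3 -m jog '[{"grip":1,"xyz":[0,0.001,-0.0002],"dr":[0,0,0]},{"grip":1,"xyz":[0,0.0025,-0.0004],"dr":[0,0,0]},{"grip":1,"xyz":[0,0.0025,-0.0004],"dr":[0,0,0]},{"grip":1,"xyz":[0,0.0025,-0.0004],"dr":[0,0,0]},{"grip":1,"xyz":[0,0.0025,-0.0004],"dr":[0,0,0]},{"grip":1,"xyz":[0,0.0025,-0.0004],"dr":[0,0,0]},{"grip":1,"xyz":[0,0.0025,-0.0004],"dr":[0,0,0]},{"grip":1,"xyz":[0,0.0025,-0.0004],"dr":[0,0,0]},{"grip":1,"xyz":[0,0.0025,-0.0004],"dr":[0,0,0]},{"grip":1,"xyz":[0,0.0025,-0.0004],"dr":[0,0,0]}]' 70 | grep -E "eef|force";  python3 -c "
from h import *
go((.5515+.01*np.cos(.158),.1539+.01*np.sin(.158),.0496),99.05)
a=shot('top','t13',(210,130,290,190),9)
b=shot('scene','s13',(200,200,360,310),5)
o=[cv2.imread('pics/%s_raw.png'%n)[144:170,230:264] for n in('t10','t12','t13')]
o=[cv2.resize(np.clip((x.astype(float)-130)*2.2,0,255).astype(np.uint8),None,fx=7,fy=7,interpolation=cv2.INTER_CUBIC) for x in o]
cv2.imwrite('pics/cmp13.png',np.hstack(o))
print(ctrl.get_state()['eef_pos'],ctrl.get_state()['contact_force'])"
```

```text
eef_pos: [0.5607, 0.1553, 0.0498]
contact_force: [-10.8, -2.4, 1.5]
t 15.7 pos [0.5607 0.1553 0.0498] yaw 99.08 tilt [-0.0115 -0.002 ] q [ 0.1   0.31  1.92 -0.    0.93 -1.63] F [-10.79  -2.39   1.51] M [-0.409  1.531 -0.071] op 0.627
shift [0.0001 0.0007 0.0001] dr [-0.0116  0.0001  0.0005] n 0.017841311519556497 0.09325326992689369
[0.56066202 0.15531776 0.04972335] [-11.29983025  -3.39111173   1.58478439]
```

View pics/cmp13.png

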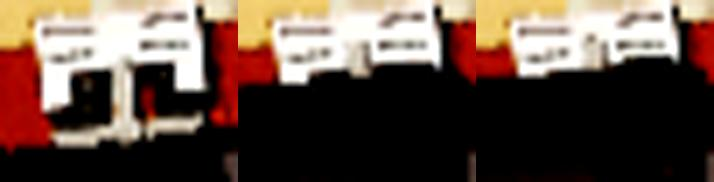

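View pics/s13.png

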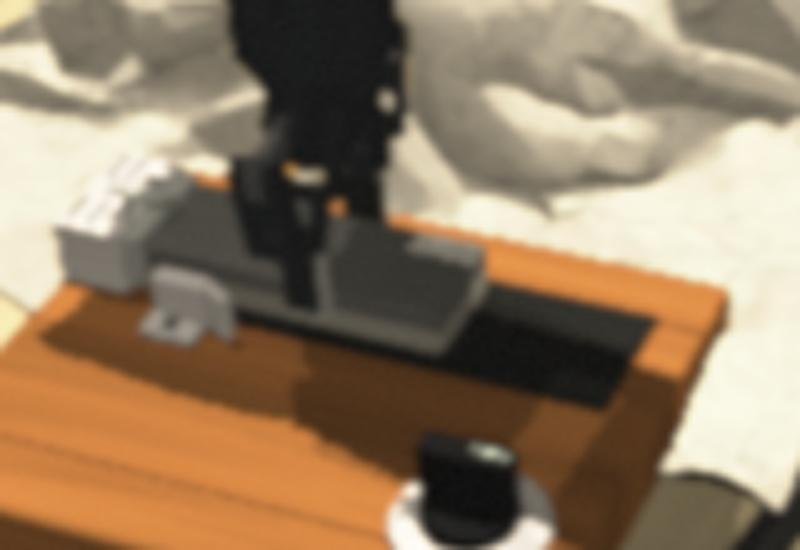

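```bash
python3 -c "
from plant import ctrl
s=ctrl.get_state();print(s['time'],s['eef_pos'],s['contact_force']);ctrl.sign_off()"
```

```text
15.8 [0.56066202 0.15531776 0.04972335] [-11.29983025  -3.39111173   1.58478439]
the job is handed in; nothing more can be done
```

I handed the job in at 15.8 s, with the counter at zero and the fingers holding the stone against the end stop. I got no verdict, so what follows rests on my own last checks.

**Counter knob:** I turned it back about 1.2 rad anticlockwise until it hit the stop. The wrist moment jumped to about 0.7 N m, with the jaws at 99.6° against about 99.05° expected at zero. After I let go, the bar lay along the holder with its white line at the zero line, and it looked unchanged in the last picture.

**Stone on the bed:** I gripped it across its width about 12 mm behind the middle, laid it flat on the bed and slid it between the cheeks. By the arm's reading it is within about 1 mm of the bed's centre line. It is straight to within about 0.01 rad, and the tool leans about 0.012 rad under the push.

**Push on the stop:** The last top picture shows the pointer tip about midway between the two marks. Arm travel since contact gives about 9.5 mm and the picture about 10 mm. At about 10 mm the spring should push with about 11 N. The wrist read 11 to 12 N steadily, which includes some rubber friction.

**Bystanders:** The arm stayed well clear of the jigger, tamper and flask.

**Disagreements and gaps:**
- The scene camera sat about 3 to 4 pixels (6 to 8 mm) off the top camera and the fingertips, so I relied on the top camera and the arm's contact readings.
- In the last pictures the arm hid much of the stone from above, so how well it is centred between the cheeks comes from the arm's pose and not from a direct view.

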